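# Load the mixer's battery cell into the bench charger

### The arm

A 7-joint arm with a two-finger parallel gripper is mounted at the origin on the work surface. World frame = base frame: x ahead of the robot, y to its left, z up, the work surface at z = 0. Lengths are in m, angles in rad, forces in N, time in s.
With the tool pointing down it reaches from about 0.425 to 0.825 m from the base axis. Payload 3.6 kg.
Tool frame: the origin (TCP) lies at the very end of the fingers, on their centre line; the grasp point (between the pads) lies 19 mm behind it (manip.grip_depth is the distance from the TCP to the grasp point, in m); z points along the fingers, y is the line along which they close (so a half turn about z gives the same grasp; the last joint's range is limited). The gripper opens to 93 mm and grips with 3 to 60 N. Pads are 15 mm wide; open, the fingers measure 128 mm over their backs; the gripper's body (75 mm by 188 mm) begins 65 mm behind the grasp point.
Start: joints at [-1.351, 0.615, -0.013, 1.423, 0.008, 1.103, -0.04], TCP at [0.159, 0.63, 0.219] pointing down, gripper open.
Joint ranges: [-3.12, 3.12], [-0.3, 2.06], [-1.34, 1.32], [0.26, 2.42], [-1.36, 4.5], [0.01, 1.98], [-2.84, 2.84]. Speed limits (rad/s): [2.79, 2.79, 3.14, 3.14, 3.14, 3.14, 3.14].

### API

Orientations are given as a rotation vector (axis times angle).
In Python, from cell import manip gives the robot as it stands. The module is installed in compiled form; this text tells all that it offers.
- The arm moves only by the shell command python3 -m crank 'ROWS' [FORCE]. ROWS is a JSON object of lists of equal length, an entry for each row: "delta_pos": the shift along the tool's x, y, z in m, a list of three; "twist": the turn, a rotation vector about the tool's x, y, z in rad, a list of three; "gripper": the closure, from -1 (fully open) to 1 (shut). A call has 1 to 10 rows; each row shifts and turns the commanded pose from where the row before left it, along the tool's axes as they then stand; what a row does not reach is not made up. A row lasts 1/8 s, in which the tool goes at most 62.5 mm and 10.7 degrees, less where a joint would pass 70% of its speed; a pose out of reach is approached as far as the arm can. A call with a gripper value outside its range is refused whole. The fingers move at their own pace and stop on an object; FORCE is the grip in N (left out, the last holds). Time passes only in rows, so rows that do not move let the fingers close. It gives the time, the measured TCP pose, the force, the opening and the grip force at its end, in the units of the state.
- manip.observe(): the state, without advancing time (a new reading comes with each control period).
- manip.grab_frame(name): name is "scene" or "side" or "wrist"; returns a dict with "color" (480x640x3 uint8, red, green, blue), "camera_matrix" (3x3 intrinsics, pixels), "R" (3x3) and "t" (3): a world point X has camera coordinates R X + t. Camera axes: x right, y down, z forward; pixel columns grow to the right and rows downward; lengths in m; the calibration is good to about 2 mm. The wrist camera is an equidistant fisheye: a pixel r from the principal point sees the ray r / f radians off the axis. A picture is of the moment at which its call begins. There is no depth.
- manip.hand_in(): hands the job in; it is judged then, once.
Trained networks look in the newest picture that a camera, given by its name, has taken for a name from the list of things; names that differ only in an ending like _2 or _b are one class to them, and where a whole thing is asked for, a point or a joint stands for the part that bears it (a point fixed in the world has none). Each returns a list of dicts, best first, with "score" (0 to 1); they miss things now and then, are a little off and sometimes report something else, mostly with a low value. They report only what shows in the picture. A call takes as long as a camera call. They do not tell look-alikes from the thing itself.
- manip.silhouettes(camera, label): "mask" (480x640 bool, what is visible of it) and "bbox" ([left, top, right, bottom] in pixels, round what is visible of it).
The state is a dict: "time_s": time; "joints": joint angles; "joint_vel": joint speeds; "joint_efforts": joint torques, N m; "tcp_pos": TCP position; "tool_rot": TCP orientation; "wrist_force": force on the tool from outside, world axes, zero at the start; "ft_torque": the same for the moment, N m; "opening": finger opening in m; "grip_force": force on a finger pad.
Only numpy, scipy, OpenCV 4.12 (cv2) and the standard library are available. Lean on these libraries where they do the work, as an engineer would, in place of code of your own. Each camera call takes 0.05 s, during which the arm holds its last target. There are 200 camera calls.

### The job

Take the orange battery cell from the wooden rest and load it into the grey bench charger, nose (plus) end at the open wall with the red mark: slip its flat end under the hood, push the spring contact back gently with it, then tip the nose end down behind the wall and press it past the two steel side clips until the cell lies fully home and level, and let go. Do not force the cell or the charger, and leave the blue cell and everything else on the bench where it is.

Things in the scene. Friction and masses are not known exactly. Their poses are not given: they have to be found in the camera images.
- cell: the orange battery cell with a white band near its nose (plus) end: a cylinder 32 mm in diameter, 100 mm long over all, about 200 g. Origin on its axis at mid length; its x axis runs along the cylinder towards the nose. The body runs from x = -50 to +48 mm with its rims rounded 1.5 mm; the nose, a 14 mm stud, from +48 to +50 mm. It may be rolled about x at any angle.
- cell_plus (a point): tip of the orange cell's nose, on its axis, 50 mm from the origin along +x
- cell_minus (a point): centre of the orange cell's flat end, on its axis, 50 mm from the origin along -x
- spare: the blue battery cell, same shape and axes; it lies in the other groove of the rest, to be left alone
- rest: wooden rest, fixed, 110 (x) by 140 (y) mm, origin at its underside centre. Grooves along x at y = +34 and -34 mm hold one cell each, nose to +x, axis 46 mm above the table, on blocks at x = +-30 to 44 mm, tops 39 mm high; between them both sides of the cell are free for fingers down to the base plate, 14 mm thick. Which groove holds the orange cell varies.
- charger: grey bench charger, fixed, 176 (x) by 90 (y) mm, base 20 mm high; origin at its underside centre. The open-sided bay runs along x, on a rail 18 mm wide, top at z = 35 mm: a seated cell has its axis at y = 0, z = 51 mm, nose to +x, pressing the spring about 6 mm (9 N). It takes the cell only tilted 10 to 16 degrees, flat end low on the rail, spring pressed 8 to 11 mm, nose end then tipped down.
- hood_mouth (a point): middle of the opening of the hood at the charger's -x end, at x = -42, y = 0, z = 55 mm of its frame. The hood reaches from x = -78 to -42 mm, open towards +x; its cheeks stand 18.5 mm either side of y = 0 (8 mm thick), its roof lies at z = 75 to 80 mm.
- spring_face (a point): the brass spring contact plate's free face, at x = -44, y = 0, z = 55 mm of the charger's frame (fixed to the charger, does not follow the plate). The plate, 26 mm wide, z = 37 to 73 mm, yields towards -x: 1.3 N at first touch, then 1.3 N more per mm for 12 mm, then a hard stop at 17 N. It is damped and follows without a snap.
- wall_top (a point): top of the fixed contact wall at the charger's +x end, on its inner face, at x = 50, y = 0, z = 51 mm of its frame; the wall is 10 mm thick. Guides 18.5 mm either side of y = 0, x = 46 to 56 mm, tops at z = 50 mm. The nose slides down the inner face against up to 8 N of friction. All contact forces of cell and charger added (springs about 35 N) must stay under 70 N.
- clip_mid (a point): middle between the two steel side clips, at x = 36, y = 0, z = 53 mm of the charger's frame. Rollers along x, 8 mm thick, x = 30 to 42 mm, 26 mm apart in the clear, spring outwards (2.2 N/mm each) as the 32 mm cell is pressed down between them; they drag by friction all the way: pressing the cell home on the rail takes 10 to 22 N.
- bay_centre (a point): point of the charger at x = 0, y = 0, z = 51 mm of its frame: where the seated cell's origin comes to lie
- mixcup: red-brown mixing cup, 76 mm wide, 80 mm high; bystander
- hardener: white jar with a red cap, 60 mm wide, 90 mm high; bystander
- scraper: spatula with a wooden handle, 190 mm long, flat on the bench; bystander
- wrench: steel wrench, 140 mm long, flat on the bench; bystander
Mind the look-alikes: they are no part of the job. Leave any pink or purple look-alike of the charger alone.

How it is judged:
At the end, for the whole second after the job is handed in: The orange cell lies released and at rest in the bay: nose tip 46 to 53 mm along the charger's x (at the wall), both ends of its axis within 5 mm of the bay's middle line and 47 to 53 mm above the charger's underside (on the rail it is 51), flat end under the hood (x of cell_plus in the frame of charger between 0.046 and 0.053 m and z of cell_plus in the frame of charger between 0.047 and 0.053 m and y of cell_plus in the frame of charger between -0.005 and 0.005 m and z of cell_minus in the frame of charger between 0.047 and 0.053 m and y of cell_minus in the frame of charger between -0.005 and 0.005 m and linear speed of cell below 0.02 m/s and contact force between the fingers and cell below 0.2 N); the robot touches nothing.
It fails at once if the cell is forced: its contacts with the charger add up to more than 70 N (contact force between cell and charger above 70 N).
It fails at once if the robot presses on the charger itself with more than 20 N (contact force between any of the arm, the fingers and charger above 20 N).
It fails at once if the blue cell or another bystander is moved more than 15 mm (distance of any of spare, mixcup, hardener, scraper, wrench from where it was at the start of the episode above 0.015 m).
It also fails if it takes over 67 s, if anything falls off the work surface, if the arm or the gripper's body presses on something with over 40 N, if the wrist force passes 120 N, or if a joint passes its speed limit or range.

## Working session

There is one attempt and no reset: what is moved stays moved. The work goes in short steps, Python scripts to look and compute and a shell command to move; the robot and the scene stay as the last step left them, time stands still between calls to the robot, and variables do not carry over. Pictures are saved under pics/ and viewed, at most 13 in all, crops included, and the job is handed in when it is done.

```bash
mkdir -p pics
python3 - <<'E'
from cell import manip
import cv2,numpy as np
s=manip.observe();print(s['tcp_pos'],s['tool_rot'],s['time_s'],s['opening'])
ims=[]
for n in ['scene','side','wrist']:
    f=manip.grab_frame(n);cv2.imwrite(f'pics/{n}0.png',f['color'][:,:,::-1]);print(n,f['camera_matrix'].tolist(),f['R'].round(4).tolist(),f['t'].round(4).tolist())
    for l in ['cell','charger','rest','spare']:
        for d in manip.silhouettes(n,l)[:3]:
            m=d['mask'];ys,xs=np.nonzero(m);print(l,round(d['score'],2),d['bbox'],xs.mean().round(),ys.mean().round(),f['color'][m].mean(0).round())
E
```

```text
[0.15861277 0.62953938 0.21749814] [-0.38657305 -3.11743841  0.00396124] 0.0 0.0932255076266419
scene [[570.7409650760178, 0.0, 310.77783892506], [0.0, 570.7409650760178, 245.11074630993605], [0.0, 0.0, 1.0]] [[-0.1063, 0.9943, -0.0002], [0.8387, 0.0895, -0.5372], [-0.5341, -0.0572, -0.8435]] [0.074, -0.3799, 1.7758]
cell 0.64 [360.0, 254.3, 393.6, 289.5] 376.0 271.0 [185. 116.  50.]
cell 0.51 [280.9, 316.6, 340.5, 341.3] 311.0 329.0 [143. 145. 144.]
charger 0.93 [214.6, 236.5, 256.7, 312.4] 236.0 275.0 [109. 106. 108.]
charger 0.88 [380.5, 167.2, 415.9, 234.1] 398.0 202.0 [105.  62. 124.]
charger 0.83 [99.6, 268.0, 145.6, 345.5] 118.0 308.0 [173. 105. 123.]
spare 0.71 [382.0, 239.4, 414.9, 275.3] 397.0 258.0 [ 77.  98. 138.]
side [[504.9207286794006, 0.0, 319.63856490408955], [0.0, 504.9207286794006, 245.66455759592827], [0.0, 0.0, 1.0]] [[-0.9822, -0.1864, 0.0212], [-0.1308, 0.5994, -0.7897], [0.1345, -0.7784, -0.6131]] [0.4925, 0.1475, 1.0807]
cell 0.87 [260.9, 296.3, 310.3, 325.9] 286.0 310.0 [195. 122.  71.]
charger 0.97 [251.5, 142.3, 315.7, 183.0] 287.0 164.0 [149.  94. 108.]
charger 0.88 [341.6, 251.3, 424.7, 299.5] 386.0 279.0 [ 85.  50. 104.]
charger 0.63 [356.1, 332.3, 453.0, 394.3] 406.0 361.0 [ 88.  51. 108.]
rest 0.75 [254.5, 309.9, 333.9, 372.2] 295.0 342.0 [162. 129.  90.]
rest 0.6 [239.9, 399.4, 280.7, 458.8] 259.0 426.0 [161. 100.  93.]
rest 0.2 [261.5, 294.7, 310.0, 324.0] 287.0 310.0 [193. 121.  71.]
spare 0.97 [275.5, 319.0, 326.6, 349.6] 302.0 333.0 [ 73.  97. 144.]
wrist [[371.64829954431775, 0.0, 320.11639198726516], [0.0, 371.64829954431775, 240.112359501382], [0.0, 0.0, 1.0]] [[0.2451, 0.9695, -0.0008], [0.9365, -0.2365, 0.2587], [0.2507, -0.0641, -0.9659]] [-0.6502, -0.0298, 0.3922]
```

View pics/scene0.png

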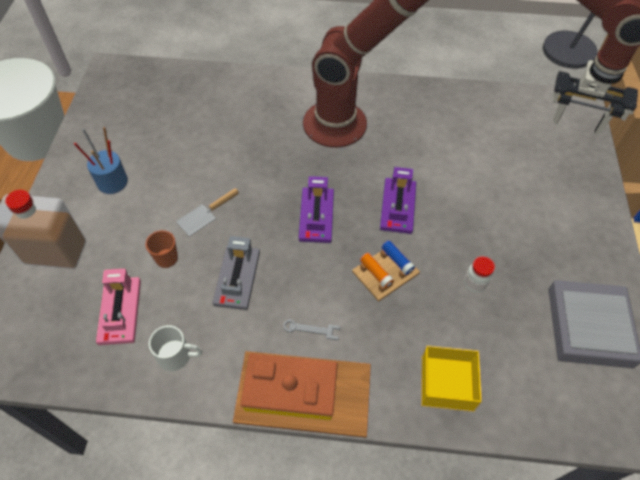

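View pics/side0.png

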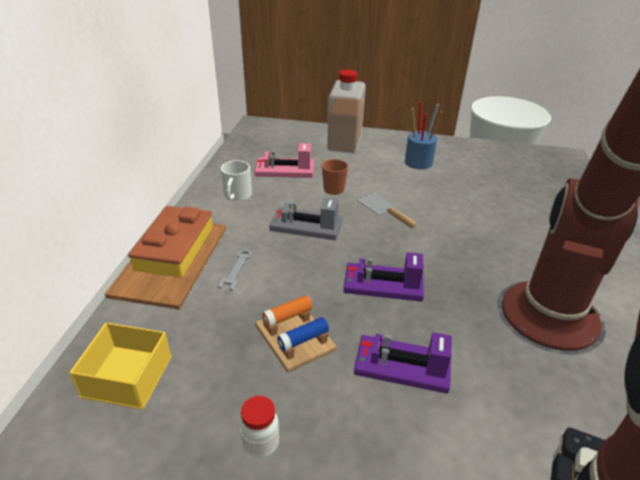

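Scene view: the orange cell is at (376,271), nose with white band towards (388,285). It could be confused with the blue cell at (397,258). The grey charger is at (237,272), hood at (240,247), red mark at (222,298). It could be confused with the purple chargers at (317,210) and (398,202) and the pink one at (118,308). I choose the orange cell and the grey charger.

```bash
cat > h.py <<'E'
from cell import manip
import cv2,numpy as np
from scipy.spatial.transform import Rotation as Ro
def ray(f,uv,fish=False):
    K=f['camera_matrix'];p=np.array([(uv[0]-K[0,2])/K[0,0],(uv[1]-K[1,2])/K[1,1]])
    if fish:
        r=np.hypot(*p);d=np.array([*(p*np.sinc(r/np.pi)),np.cos(r)])
    else: d=np.array([*p,1.])
    return -f['R'].T@f['t'],f['R'].T@d
def onz(f,uv,z,fish=False):
    c,d=ray(f,uv,fish);return c+d*(z-c[2])/d[2]
def proj(f,X,fish=False):
    K=f['camera_matrix'];p=f['R']@np.asarray(X)+f['t']
    if fish:
        r=np.hypot(p[0],p[1]);q=p[:2]/max(r,1e-9)*np.arctan2(r,p[2])
    else: q=p[:2]/p[2]
    return np.array([K[0,0]*q[0]+K[0,2],K[1,1]*q[1]+K[1,2]])
E
python3 - <<'E'
from h import *
f=manip.grab_frame('scene')
for lab in ['cell','spare','charger','mixcup','hardener','scraper','wrench']:
    D=manip.silhouettes('scene',lab)
    if not D: print(lab,'none');continue
    m=D[0]['mask'].astype(np.uint8);c=max(cv2.findContours(m,0,2)[0],key=cv2.contourArea)
    z=.046 if lab in('cell','spare') else .02
    P=np.array([onz(f,p[0],z)[:2] for p in c])*1000
    r=cv2.minAreaRect(P.astype(np.float32));print(lab,round(D[0]['score'],2),np.round(r[0]),np.round(r[1]),round(r[2],1))
print('nose',onz(f,(389,285),.046),'flat',onz(f,(364,257),.046))
print('ch front corners z.02',[onz(f,p,.02).round(3).tolist() for p in [(214,303),(247,307),(259,248)]])
c=f['color'][225:320,200:430,::-1];cv2.imwrite('pics/crop1.png',cv2.resize(c,None,fx=3.4,fy=3.4,interpolation=2))
E
```

```text
cell 0.9 [541. 148.] [109.  36.] 42.1
spare 0.82 [498. 200.] [108.  38.] 43.5
charger 0.86 [290. 202.] [ 90. 231.] 87.6
mixcup 0.75 [526. 148.] [109.  37.] 41.8
hardener 0.83 [509. 414.] [ 60. 114.] 65.9
scraper 0.88 [ 385. -309.] [ 70. 193.] 47.1
wrench 0.56 [711.  -0.] [133.  37.] 89.3
nose [0.58094658 0.18285335 0.046     ] flat [0.50626294 0.11657925 0.046     ]
ch front corners z.02 [[0.664, -0.245, 0.02], [0.666, -0.162, 0.02], [0.492, -0.159, 0.02]]
```

View pics/crop1.png

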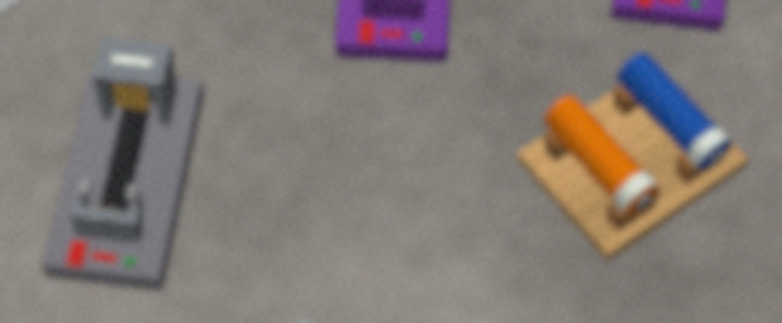

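The crop shows the orange cell with its white band and nose at lower right, in the groove away from the blue cell. The grey charger has its hood at the top and the red mark at the front (75,255). I'll move above the cell.

```bash
python3 -m crank '{"delta_pos":[[-0.049,-0.037,0],[-0.049,-0.037,0],[-0.049,-0.037,0],[-0.049,-0.037,0],[-0.049,-0.037,0],[-0.049,-0.037,0],[-0.049,-0.037,0],[-0.049,-0.037,0],[-0.049,-0.037,0],[-0.049,-0.037,0]],"twist":[[0,0,0],[0,0,0],[0,0,0],[0,0,0],[0,0,0],[0,0,0],[0,0,0],[0,0,0],[0,0,0],[0,0,0]],"gripper":[-1,-1,-1,-1,-1,-1,-1,-1,-1,-1]}' 30
python3 -m crank '{"delta_pos":[[0,0,0],[0,0,0],[0,0,0],[0,0,0],[0,0,0],[0,0,0],[0,0,0],[0,0,0],[0,0,0],[0,0,0]],"twist":[[0,0,0.18],[0,0,0.18],[0,0,0.18],[0,0,0.18],[0,0,0.18],[0,0,0.18],[0,0,0.18],[0,0,0.18],[0,0,0.18],[0,0,0.18]],"gripper":[-1,-1,-1,-1,-1,-1,-1,-1,-1,-1]}'
python3 -m crank '{"delta_pos":[[0,0,0],[0,0,0],[0,0,0]],"twist":[[0,0,0.18],[0,0,0.18],[0,0,0]],"gripper":[-1,-1,-1]}'
python3 - <<'E'
from h import *
s=manip.observe();Rt=Ro.from_rotvec(s['tool_rot']).as_matrix();print(s['tcp_pos'],Rt.round(3),s['joints'],s['time_s'])
f=manip.grab_frame('wrist');cv2.imwrite('pics/w1.png',f['color'][:,:,::-1])
print('cam',-f['R'].T@f['t'])
for lab in ['cell','spare','charger']:
  for d in manip.silhouettes('wrist',lab)[:3]:
    m=d['mask'].astype(np.uint8);c=max(cv2.findContours(m,0,2)[0],key=cv2.contourArea)
    P=np.array([onz(f,p[0],.046,True)[:2] for p in c])*1000
    r=cv2.minAreaRect(P.astype(np.float32));print(lab,round(d['score'],2),d['bbox'],np.round(r[0]),np.round(r[1]),round(r[2],1))
E
```

```text
time_s: 2.4
tcp_pos: [0.5448, 0.1504, 0.219]
tool_rot: [0.386, 3.117, 0.001]
wrist_force: [0.4, 0.9, 0.5]
opening: 0.0929
grip_force: 0.0
time_s: 3.65
tcp_pos: [0.5435, 0.152, 0.2188]
tool_rot: [-2.687, -1.628, -0.0]
wrist_force: [-1.0, 0.4, -0.8]
opening: 0.0929
grip_force: 0.0
time_s: 4.03
tcp_pos: [0.5435, 0.1522, 0.2186]
tool_rot: [2.93, 1.132, -0.0]
wrist_force: [0.3, 0.1, 0.2]
opening: 0.093
grip_force: 0.0
[0.54349717 0.15217149 0.21856956] [[ 0.74   0.672 -0.   ]
 [ 0.672 -0.74  -0.   ]
 [-0.     0.    -1.   ]] [-0.71485799  0.54552839  0.6422508   1.69093739 -0.37056299  1.02989154
 -0.78173243] 4.025
cam [0.59574554 0.20098624 0.38597129]
cell 0.61 [301.4, 170.4, 338.0, 278.9] [538. 148.] [106.  33.] 41.8
spare 0.71 [226.9, 167.9, 266.5, 277.4] [494. 202.] [106.  33.] 42.1
charger 0.86 [128.8, 259.5, 195.0, 333.2] [363. 228.] [ 34. 101.] 84.5
charger 0.84 [257.7, 374.4, 395.4, 434.6] [386.  13.] [ 73. 177.] 61.9
charger 0.52 [305.0, 169.4, 339.1, 280.4] [538. 148.] [106.  33.] 42.0
```

View pics/w1.png

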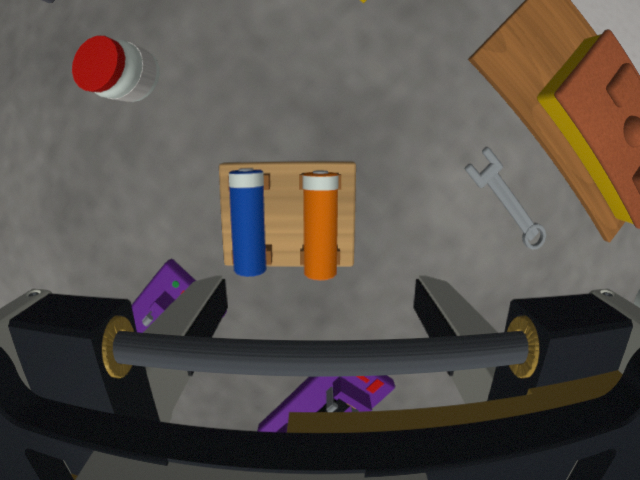

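The wrist view confirms the tool is aligned over the orange cell at (320,225), nose up-image, with the blue cell at (248,222). I'll narrow the fingers to about 50 mm so they clear the blue cell, then descend at cell x ≈ +15 mm.

```bash
python3 -m crank '{"delta_pos":[[0.006,0,0],[0.005,0,0],[0,0,0.03],[0,0,0.03],[0,0,0.03],[0,0,0]],"twist":[[0,0,0],[0,0,0],[0,0,0],[0,0,0],[0,0,0],[0,0,0]],"gripper":[-0.07,-0.07,-0.07,-0.07,-0.07,-0.07]}' 30
python3 - <<'E'
from h import *
f=manip.grab_frame('wrist')
s=manip.observe();T=np.array(s['tcp_pos']);Rt=Ro.from_rotvec(s['tool_rot']).as_matrix();print(T)
for d in manip.silhouettes('wrist','cell')[:2]:
    ys,xs=np.nonzero(d['mask']);print(d['score'],d['bbox'],f['color'][d['mask']].mean(0))
    m=d['mask'];r=[i for i in range(480) if m[i].sum()>10]
    for i in r[::12]:
        x=np.nonzero(m[i])[0];p=(Rt.T@(onz(f,((x[0]+x[-1])/2,i),.05,True)-T))*1000;print(p.round(1),end=' ')
E
```

```text
time_s: 4.97
tcp_pos: [0.5502, 0.1593, 0.1266]
tool_rot: [-2.931, -1.129, 0.008]
wrist_force: [0.4, 0.3, 0.6]
opening: 0.0496
grip_force: 0.0
[0.55162694 0.15931296 0.12824394]
0.96 [296.7, 194.6, 346.6, 336.3] [184.33586921 110.47701522  39.88054387]
[35.9 -0.9 78.2] [27.8 -0.6 78.2] [19.7 -0.9 78.2] [11.4 -0.6 78.2] [ 3.  -0.6 78.2] [-5.6 -1.3 78.3] [-14.3  -0.9  78.3] [-23.3  -1.3  78.3] [-32.5  -1.3  78.3] [-41.9  -1.3  78.3] [-51.6  -1.6  78.3] [-61.6  -1.6  78.3]
```

```bash
python3 -m crank '{"delta_pos":[[0,-0.001,0.03],[0,0,0.03],[0,0,0.025],[0,0,0.015],[0,0,0],[0,0,0],[0,0,0],[0,0,0],[0,0,0]],"twist":[[0,0,0],[0,0,0],[0,0,0],[0,0,0],[0,0,0],[0,0,0],[0,0,0],[0,0,0],[0,0,0]],"gripper":[-0.07,-0.07,-0.07,-0.07,-0.07,1,1,1,1]}' 40
```

```text
time_s: 6.2
tcp_pos: [0.5519, 0.16, 0.0295]
tool_rot: [2.932, 1.128, 0.003]
wrist_force: [-0.7, -0.1, 4.7]
opening: 0.031
grip_force: 40.0
```

```bash
python3 -m crank '{"delta_pos":[[0,0,-0.02],[0,0,-0.05],[0,0,-0.055],[0,0,-0.055],[0,0,0]],"twist":[[0,0,0],[0,0,0],[0,0,0],[0,0,0],[0,0,0]],"gripper":[1,1,1,1,1]}' 40
python3 -m crank '{"delta_pos":[[-0.028,0.036,0],[-0.028,0.036,0],[-0.028,0.036,0],[-0.028,0.036,0],[-0.028,0.036,0],[-0.028,0.036,0],[-0.028,0.036,0],[-0.028,0.036,0],[0,0,0]],"twist":[[0,0,0],[0,0,0],[0,0,0],[0,0,0],[0,0,0],[0,0,0],[0,0,0],[0,0,0],[0,0,0]],"gripper":[1,1,1,1,1,1,1,1,1]}'
python3 -m crank '{"delta_pos":[[0,0,0],[0,0,0],[0,0,0],[0,0,0],[0,0,0],[0,0,0]],"twist":[[0,0,0.147],[0,0,0.147],[0,0,0.147],[0,0,0.147],[0,0,0.147],[0,0,0]],"gripper":[1,1,1,1,1,1]}'
python3 - <<'E'
from h import *
s=manip.observe();T=np.array(s['tcp_pos']);Rt=Ro.from_rotvec(s['tool_rot']).as_matrix();print(T,Rt.round(3),s['joints'])
f=manip.grab_frame('wrist');cv2.imwrite('pics/w2.png',f['color'][:,:,::-1])
for d in manip.silhouettes('wrist','charger')[:3]:print(d['score'],d['bbox'],f['color'][d['mask']].mean(0))
E
```

```text
time_s: 6.82
tcp_pos: [0.5536, 0.1599, 0.2128]
tool_rot: [2.931, 1.128, 0.014]
wrist_force: [0.6, 0.7, -2.2]
opening: 0.0311
grip_force: 40.0
time_s: 7.95
tcp_pos: [0.5753, -0.2092, 0.2068]
tool_rot: [2.936, 1.116, -0.008]
wrist_force: [-0.4, -0.1, -2.1]
opening: 0.0311
grip_force: 40.0
time_s: 8.7
tcp_pos: [0.5774, -0.2019, 0.2067]
tool_rot: [-3.14, -0.005, 0.005]
wrist_force: [-0.8, -1.2, -2.1]
opening: 0.0311
grip_force: 40.0
[ 0.57744595 -0.20185648  0.20674345] [[ 1.     0.003 -0.003]
 [ 0.003 -1.     0.002]
 [-0.003 -0.002 -1.   ]] [-0.15430195  0.68290777  0.81216523  1.56996706 -0.53205248  1.12616683
 -0.78621747]
0.78 [523.5, 32.3, 627.8, 192.4] [139.60772686  79.93369272  99.51563342]
0.74 [274.5, 126.5, 374.3, 280.6] [101.881205    97.65545661 103.10761652]
```

View pics/w2.png

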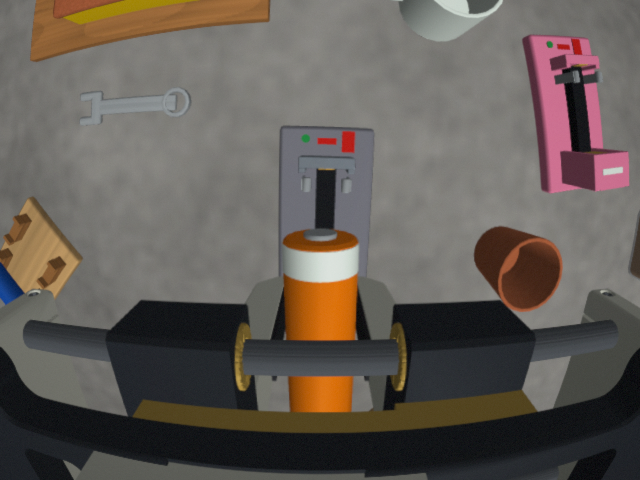

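Run:
```python
import cv2
a=cv2.imread('pics/w2.png')[115:285,265:390]
cv2.imwrite('pics/crop2.png',cv2.resize(a,None,fx=3.5,fy=3.5,interpolation=2))
```

```text
(no output)
```

View pics/crop2.png

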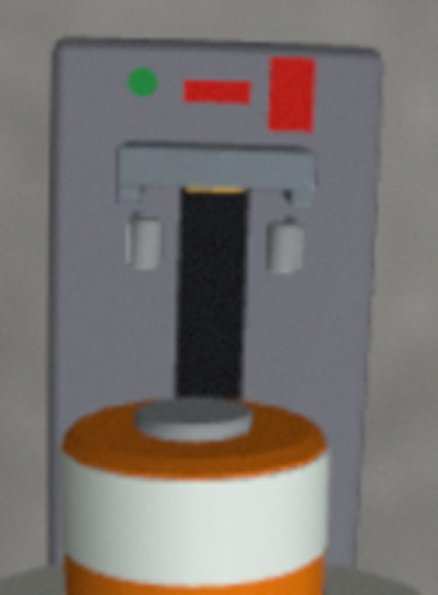

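Run:
```python
from h import *
from scipy.optimize import least_squares
f=manip.grab_frame('wrist')
obs=[((57,47),(88,45,20)),((379,57),(88,-45,20)),((213,190),(None,0,35)),((209,390),(None,0,35)),((215,187),(50,0,51)),((216,245),(36,0,53))]
W=[]
for c,b in obs:
    uv=np.array(c)/3.5+[265,115];W.append(onz(f,uv,b[2]/1000,True)[:2]*1000);print(b,W[-1].round(1))
def res(p):
    c,s=np.cos(p[2]),np.sin(p[2]);r=[]
    for w,(_,b) in zip(W,obs):
        d=w-p[:2];q=np.array([c*d[0]+s*d[1],-s*d[0]+c*d[1]])
        if b[0] is not None:r.append(q[0]-b[0])
        r.append(q[1]-b[1])
    return r
o=least_squares(res,[578,-203,0]);print(o.x,np.degrees(o.x[2]),np.round(o.fun,1))
p=o.x/1000;yaw=o.x[2];C=lambda X:np.array([p[0]+np.cos(yaw)*X[0]-np.sin(yaw)*X[1],p[1]+np.sin(yaw)*X[0]+np.cos(yaw)*X[1],X[2]])
# overlay check in scene/side
for n in ['scene','side']:
    g=manip.grab_frame(n);im=g['color'][:,:,::-1].copy();pts=[]
    for X in [(.088,.045,.02),(.088,-.045,.02),(-.088,-.045,.02),(-.088,.045,.02),(-.078,.0265,.08),(-.042,.0265,.08),(-.042,-.0265,.08),(-.078,-.0265,.08),(.05,0,.051)]:
        u=proj(g,C(X));pts.append(u);cv2.circle(im,tuple(int(v*16) for v in u),20,(0,255,0),-1,shift=4)
    a=np.mean(pts,0).astype(int);cr=im[a[1]-50:a[1]+50,a[0]-50:a[0]+50]
    cv2.imwrite(f'pics/ov_{n}.png',cr)
    # cell tilt check
cv2.imwrite('pics/ov.png',cv2.resize(np.hstack([cv2.imread('pics/ov_scene.png'),cv2.imread('pics/ov_side.png')]),None,fx=4,fy=4,interpolation=2))
```

```text
(88, 45, 20) [ 662.6 -165. ]
(88, -45, 20) [ 660.4 -252. ]
(None, 0, 35) [ 624.4 -207. ]
(None, 0, 35) [ 570.8 -206.2]
(50, 0, 51) [ 626.3 -207.2]
(36, 0, 53) [ 611.9 -207.5]
[ 5.74830797e+02 -2.06183745e+02 -2.52836486e-02] -1.448646355208519 [-1.3 -1.6 -1.3  1.3  0.5 -0.1  1.4  0.3  1.1 -0.4]
```

View pics/ov.png

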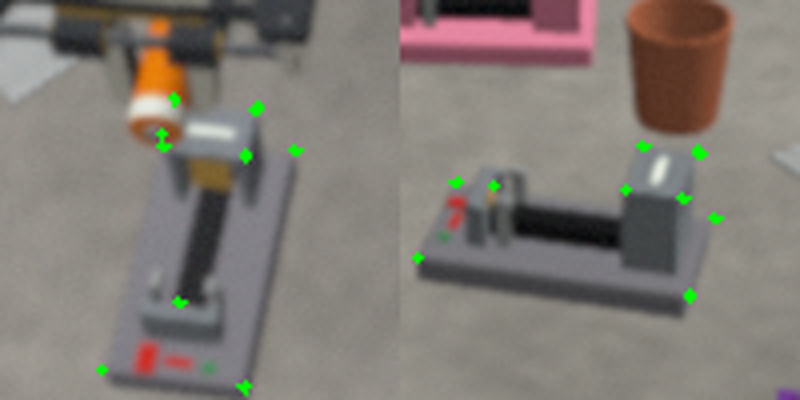

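The overlay puts the charger fit within about 2 mm in both the scene and side views (scene hood corner at 246,156, side hood corner at 684,198). Next I'll measure the held cell relative to the tool with the same camera.

Run:
```python
from h import *
f=manip.grab_frame('wrist')
s=manip.observe();T=np.array(s['tcp_pos']);Rt=Ro.from_rotvec(s['tool_rot']).as_matrix();print(T,s['tool_rot'])
uv=np.array((193,409))/3.5+[265,115]
print('nose in tool mm',(Rt.T@(onz(f,uv,T[2]+.0165,True)-T)*1000).round(1))
# silhouette edges at white band and low body, bisecting planes -> lateral centre
for v,a,b in [(260,284.5,357.5),(300,287,355.5)]:
    print('lat',(Rt.T@(onz(f,((a+b)/2,v),T[2]+.0165,True)-T)*1000).round(1))
p=np.array([.5755,-.2065]);yaw=-.025
c,sn=np.cos(yaw),np.sin(yaw);d=T[:2]-p;print('tcp in charger',c*d[0]+sn*d[1],-sn*d[0]+c*d[1])
```

```text
[ 0.57785962 -0.2037838   0.2085445 ] [-3.14117060e+00 -1.14308420e-03  1.83932935e-04]
nose in tool mm [ 34.2  -0.9 -16.5]
lat [ 21.8  -0.5 -16.5]
lat [  3.2  -0.4 -16.5]
tcp in charger 0.0022909800128427028 0.002774340352282825
```

Gripping at cell x = +16 mm would run the fingers into the clips while the flat end enters the hood. Time allows a regrasp, so I'll put the cell back in its groove and grip it closer to mid-length, at about +5 mm.

```bash
python3 -m crank '{"delta_pos":[[-0.003,-0.046,0],[-0.003,-0.046,0],[-0.003,-0.046,0],[-0.003,-0.046,0],[-0.003,-0.046,0],[-0.003,-0.046,0],[-0.004,-0.044,0],[-0.004,-0.044,0]],"twist":[[0,0,0],[0,0,0],[0,0,0],[0,0,0],[0,0,0],[0,0,0],[0,0,0],[0,0,0]],"gripper":[1,1,1,1,1,1,1,1]}' 40
python3 -m crank '{"delta_pos":[[0,0,0],[0,0,0],[0,0,0],[0,0,0],[0,0,0],[0,0,0],[0,0,0]],"twist":[[0,0,-0.147],[0,0,-0.147],[0,0,-0.147],[0,0,-0.147],[0,0,-0.147],[0,0,0],[0,0,0]],"gripper":[1,1,1,1,1,1,1]}'
python3 -c "
from h import *
s=manip.observe();T=np.array(s['tcp_pos']);R=Ro.from_rotvec(s['tool_rot']).as_matrix();print(T,s['tool_rot'],R.T@(np.array([.5519,.160,.0295])-T),np.degrees(np.arctan2(R[1,0],R[0,0])))"
```

```text
time_s: 10.0
tcp_pos: [0.5519, 0.1616, 0.2089]
tool_rot: [-3.141, -0.001, -0.001]
wrist_force: [-0.3, 0.4, -1.8]
opening: 0.0312
grip_force: 40.0
time_s: 10.88
tcp_pos: [0.552, 0.1599, 0.2087]
tool_rot: [-2.933, -1.125, -0.0]
wrist_force: [0.4, 0.7, -2.1]
opening: 0.0311
grip_force: 40.0
[0.55202097 0.15994823 0.20872348] [-2.93300503e+00 -1.12541953e+00 -1.21938891e-04] [-7.35629391e-05 -1.10621652e-04  1.79223475e-01] 41.98448444810914
```

```bash
python3 -m crank '{"delta_pos":[[0,0,0.055],[0,0,0.055],[0,0,0.045],[0,0,0.015],[0,0,0.008],[0,0,0],[0,0,0],[0,0,0],[0,0,0]],"twist":[[0,0,0],[0,0,0],[0,0,0],[0,0,0],[0,0,0],[0,0,0],[0,0,0],[0,0,0],[0,0,0]],"gripper":[1,1,1,1,1,1,-0.07,-0.07,-0.07]}' 40
python3 -m crank '{"delta_pos":[[-0.006,0,0.002],[-0.005,0,0],[0,0,0],[0,0,0],[0,0,0],[0,0,0]],"twist":[[0,0,0],[0,0,0],[0,0,0],[0,0,0],[0,0,0],[0,0,0]],"gripper":[-0.07,-0.07,1,1,1,1]}' 50
```

```text
time_s: 12.0
tcp_pos: [0.5525, 0.1602, 0.0314]
tool_rot: [2.932, 1.129, 0.002]
wrist_force: [-0.9, -0.2, -0.2]
opening: 0.0495
grip_force: 0.0
time_s: 12.75
tcp_pos: [0.5439, 0.1528, 0.0287]
tool_rot: [-2.932, -1.128, -0.0]
wrist_force: [-0.4, 0.1, 0.4]
opening: 0.0308
grip_force: 50.0
```

```bash
python3 -m crank '{"delta_pos":[[0,0,-0.02],[0,0,-0.05],[0,0,-0.055],[0,0,-0.045],[0,0,0]],"twist":[[0,0,0],[0,0,0],[0,0,0],[0,0,0],[0,0,0]],"gripper":[1,1,1,1,1]}' 50
python3 -m crank '{"delta_pos":[[-0.025,0.038,0],[-0.025,0.038,0],[-0.025,0.038,0],[-0.025,0.038,0],[-0.025,0.038,0],[-0.025,0.038,0],[-0.025,0.038,0],[-0.025,0.038,0],[0,0,0]],"twist":[[0,0,0],[0,0,0],[0,0,0],[0,0,0],[0,0,0],[0,0,0],[0,0,0],[0,0,0],[0,0,0]],"gripper":[1,1,1,1,1,1,1,1,1]}'
python3 -m crank '{"delta_pos":[[0,0,0],[0,0,0],[0,0,0],[0,0,0],[0,0,0],[0,0,0],[0,0,0],[0,0,0],[0,0,0]],"twist":[[0,0,0.151],[0,0,0.151],[0,0,0.151],[0,0,0.151],[0,0,0.151],[0,0.113,0],[0,0.114,0],[0,0,0],[0,0,0]],"gripper":[1,1,1,1,1,1,1,1,1]}'
cat >> h.py <<'E'
CP=np.array([.5755,-.2065,0]);YAW=-.02
CR=Ro.from_euler('z',YAW).as_matrix()
def rep(g=4.4,h=17.3):
    s=manip.observe();T=np.array(s['tcp_pos']);R=CR.T@Ro.from_rotvec(s['tool_rot']).as_matrix();t=CR.T@(T-CP)*1000
    a=R[:,0];n=-R[:,2];O=t-g*a+h*n
    print('t',round(s['time_s'],2),'tcp_c',t.round(1),'tilt',np.degrees(np.arcsin(a[2])).round(2),'yaw',np.degrees(np.arctan2(a[1],a[0])).round(2),'M',(O-50*a).round(1),'P',(O+50*a).round(1),'F_c',(CR.T@np.array(s['wrist_force'])).round(1),'grip',round(s['grip_force']),round(s['opening'],4))
    return T,R,t
E
python3 - <<'E'
from h import *
rep()
f=manip.grab_frame('wrist');cv2.imwrite('pics/w3.png',f['color'][:,:,::-1])
E
```

```text
time_s: 13.38
tcp_pos: [0.5461, 0.1527, 0.202]
tool_rot: [2.931, 1.128, 0.012]
wrist_force: [0.6, -0.1, -1.7]
opening: 0.0307
grip_force: 50.0
time_s: 14.5
tcp_pos: [0.5969, -0.2123, 0.1966]
tool_rot: [2.935, 1.116, -0.008]
wrist_force: [-0.5, -0.1, -1.4]
opening: 0.031
grip_force: 50.0
time_s: 15.62
tcp_pos: [0.6001, -0.2056, 0.1981]
tool_rot: [3.12, -0.028, 0.353]
wrist_force: [0.6, 0.0, -1.7]
opening: 0.0309
grip_force: 50.0
t 15.62 tcp_c [ 24.5   1.4 198.1] tilt 12.91 yaw 0.1 M [-32.4   1.3 202.8] P [ 65.1   1.4 225.1] F_c [ 0.6  0.  -1.7] grip 50 0.0309
```

View pics/w3.png

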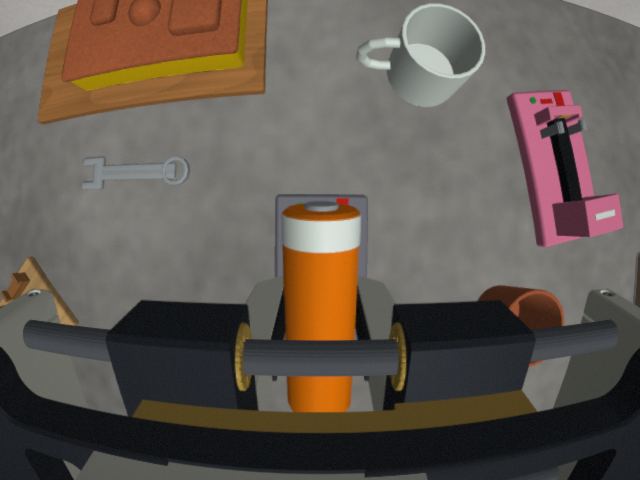

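The wrist view shows the tilted cell over the grey charger, nose at (321,206), charger front corners at (277,196) and (367,197).

Run:
```python
from h import *
f=manip.grab_frame('wrist')
T,R,t=rep()
Rw=CR@R
c,d=ray(f,(321.5,206.5),True)
# intersect with plane through axis (tool z=-17.3mm)
o=Rw.T@(c-T);dd=Rw.T@d;k=(-.0173-o[2])/dd[2];print('nose tool',((o+k*dd)*1000).round(1))
for uv in [(277.5,196.5),(367,197)]:
    print('corner c',(CR.T@(onz(f,uv,.02,True)-CP)*1000).round(1))
print('axis lat', [((Rw.T@(c-T)+ (-.0173-(Rw.T@(c-T))[2])/(Rw.T@dv)[2]*(Rw.T@dv))*1000).round(1) for dv in [ray(f,uv,True)[1] for uv in [(321.5,260),(320,390)]]])
```

```text
t 15.72 tcp_c [ 25.    0.9 198.2] tilt 12.96 yaw 0.13 M [-31.9   0.8 202.9] P [ 65.6   1.  225.3] F_c [-0.9 -0.8 -1.5] grip 50 0.0304
nose tool [ 45.3  -0.3 -17.3]
corner c [86.6 43.  20. ]
corner c [ 86.2 -43.6  20. ]
axis lat [array([ 22.3,  -0.3, -17.3]), array([-46.4,  -1. , -17.3])]
```

```bash
python3 -m crank '{"delta_pos":[[-0.0039,0.0018,-0.0009],[-0.009,0,0.039],[-0.009,0,0.039],[-0.009,0,0.039],[0,0,0],[0,0,0]],"twist":[[0,0,0],[0,0,0],[0,0,0],[0,0,0],[0,0,0],[0,0,0]],"gripper":[1,1,1,1,1,1]}' 55
python3 -c "
from h import *
rep(4.7)"
```

```text
time_s: 16.48
tcp_pos: [0.5963, -0.2098, 0.08]
tool_rot: [3.117, -0.032, 0.359]
wrist_force: [-0.6, -0.1, -0.4]
opening: 0.031
grip_force: 55.0
t 16.48 tcp_c [20.9 -2.9 80. ] tilt 13.13 yaw -0.01 M [-36.3  -2.8  84.5] P [ 61.   -2.8 107.2] F_c [-0.6 -0.1 -0.4] grip 55 0.031
```

```bash
python3 -m crank '{"delta_pos":[[0,0,0],[0,0,0]],"twist":[[0,0,0],[0,0,0]],"gripper":[1,1]}' 55 | head -2
python3 - <<'E'
from h import *
for i in range(3):
    f=manip.grab_frame('wrist');rep(4.7)
a=f['color'][100:300,230:420,::-1];cv2.imwrite('pics/crop3.png',cv2.resize(a,None,fx=3,fy=3,interpolation=2))
g=manip.grab_frame('side')
u=proj(g,CP+[0,0,.06]).astype(int);cv2.imwrite('pics/s3.png',cv2.resize(g['color'][u[1]-60:u[1]+60,u[0]-80:u[0]+80,::-1],None,fx=4,fy=4,interpolation=2))
E
```

```text
time_s: 16.73
tcp_pos: [0.5961, -0.209, 0.0801]
t 16.77 tcp_c [20.4 -1.9 79.8] tilt 13.11 yaw 0.02 M [-36.8  -1.9  84.2] P [ 60.6  -1.9 106.9] F_c [-1.1 -0.2 -1.2] grip 55 0.0308
t 16.82 tcp_c [20.3 -1.8 79.5] tilt 13.09 yaw 0.01 M [-36.9  -1.8  84. ] P [ 60.5  -1.8 106.6] F_c [-0.2  0.5 -1.9] grip 55 0.0307
t 16.88 tcp_c [20.1 -1.8 79.3] tilt 13.06 yaw 0.01 M [-37.1  -1.8  83.7] P [ 60.3  -1.8 106.3] F_c [-0.2 -0.1 -1.3] grip 55 0.0307
```

View pics/crop3.png

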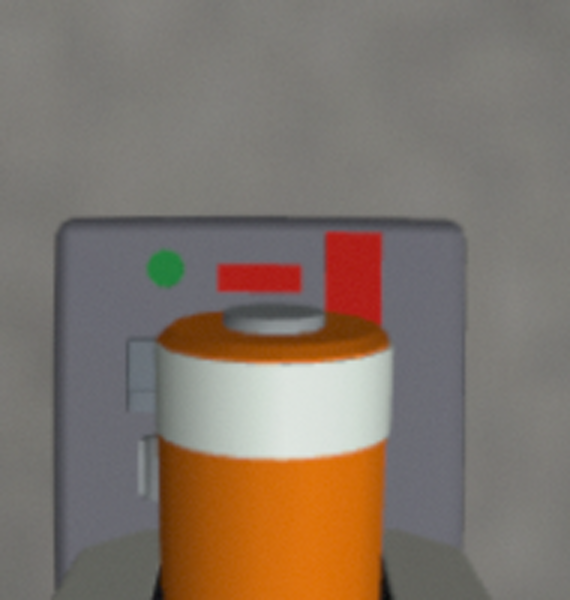

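Run:
```python
from h import *
f=manip.grab_frame('wrist');T,R,t=rep(4.7)
P=lambda x,y:(x/3+230,y/3+100)
for q in [(57,232),(465,232),(57,520),(464,520)]: print((CR.T@(onz(f,P(*q),.02,True)-CP)*1000).round(1))
print('wall left end',(CR.T@(onz(f,P(127,341),.051,True)-CP)*1000).round(1))
Rw=CR@R
for q in [(274,318),(274,410),(272,520)]:
    c,d=ray(f,P(*q),True);o=Rw.T@(c-T);dd=Rw.T@d;k=(-.0173-o[2])/dd[2];X=T+Rw@(o+k*dd);print('cell axis c',(CR.T@(X-CP)*1000).round(1))
```

```text
t 16.98 tcp_c [19.9 -1.7 78.9] tilt 13.03 yaw 0.0 M [-37.3  -1.7  83.4] P [ 60.1  -1.7 106. ] F_c [-1.2  0.3 -1.8] grip 55 0.0307
[84.7 45.2 20. ]
[ 84.5 -43.4  20. ]
[22.  45.3 20. ]
[ 22.  -43.2  20. ]
wall left end [59.5 25.7 51. ]
cell axis c [ 60.5  -1.6 106. ]
cell axis c [ 47.8  -1.6 103.1]
cell axis c [32.  -1.3 99.4]
```

```bash
python3 -m crank '{"delta_pos":[[0.0015,-0.002,0.0003],[-0.003,0,0.013],[-0.0029,0,0.012],[0,0,0],[0,0,0]],"twist":[[0,0,0],[0,0,0],[0,0,0],[0,0,0],[0,0,0]],"gripper":[1,1,1,1,1]}' 55
python3 -c "
from h import *
rep(4.7)"
```

```text
time_s: 17.6
tcp_pos: [0.5966, -0.207, 0.0527]
tool_rot: [3.119, -0.032, 0.355]
wrist_force: [-0.6, 0.1, -0.5]
opening: 0.0304
grip_force: 55.0
t 17.6 tcp_c [21.1 -0.1 52.7] tilt 12.99 yaw -0.03 M [-36.1  -0.1  57.3] P [61.4 -0.1 79.8] F_c [-0.6  0.1 -0.5] grip 55 0.0304
```

```bash
python3 -m crank '{"delta_pos":[[-0.0028,0,0.0009],[-0.0028,0,0.0009],[0,0,0]],"twist":[[0,0,0],[0,0,0],[0,0,0]],"gripper":[1,1,1]}' 55 >/dev/null; python3 -c "
from h import *
rep(4.7)"
python3 -m crank '{"delta_pos":[[-0.0028,0,0.0009],[-0.0028,0,0.0009],[0,0,0]],"twist":[[0,0,0],[0,0,0],[0,0,0]],"gripper":[1,1,1]}' >/dev/null; python3 -c "
from h import *
rep(4.7)"
```

```text
t 17.98 tcp_c [15.9  0.1 50. ] tilt 13.0 yaw -0.03 M [-41.3   0.2  54.6] P [56.1  0.1 77. ] F_c [-0.8  1.5 -2. ] grip 55 0.0308
t 18.35 tcp_c [13.   0.1 48. ] tilt 13.21 yaw 0.02 M [-44.2   0.1  52.3] P [53.1  0.1 75.2] F_c [5.  0.3 2.3] grip 55 0.0306
```

```bash
python3 -m crank '{"delta_pos":[[-0.0025,0,-0.0006],[-0.0025,0,-0.0006],[0,0,0]],"twist":[[0,0,0],[0,0,0],[0,0,0]],"gripper":[1,1,1]}' 60 >/dev/null; python3 -c "
from h import *
rep(4.7)"
```

```text
t 18.73 tcp_c [ 9.8  0.1 48.6] tilt 13.4 yaw 0.06 M [-47.4   0.1  52.8] P [49.9  0.1 76. ] F_c [ 8.   0.5 -1.1] grip 60 0.0308
```

```bash
python3 -m crank '{"delta_pos":[[-0.002,0,-0.0005],[-0.002,0,-0.0005],[0,0,0],[0,0,0]],"twist":[[0,0,0],[0,0,0],[0,0,0],[0,0,0]],"gripper":[1,1,1,1]}' 60 >/dev/null; python3 -c "
from h import *
rep(4.7)"
```

```text
t 19.23 tcp_c [ 7.7  0.1 49.2] tilt 13.57 yaw 0.11 M [-49.6   0.1  53.2] P [47.6  0.2 76.6] F_c [11.2  1.1 -0.6] grip 60 0.0305
```

```bash
python3 -m crank '{"delta_pos":[[-0.0018,0,0.0005],[-0.0005,0,0.0015],[0,0,0],[0,0,0]],"twist":[[0,0,0],[0,0,0],[0,0,0],[0,0,0]],"gripper":[1,1,1,1]}' 60 >/dev/null; python3 -c "
from h import *
rep(4.7)
g=manip.grab_frame('side')
u=proj(g,CP+[0,0,.06]).astype(int);cv2.imwrite('pics/s4.png',cv2.resize(g['color'][u[1]-60:u[1]+60,u[0]-80:u[0]+80,::-1],None,fx=4,fy=4,interpolation=2))"
```

```text
t 19.73 tcp_c [ 7.1  0.1 47.8] tilt 13.71 yaw 0.12 M [-50.1   0.   51.6] P [47.   0.2 75.3] F_c [11.6 -0.1  2.7] grip 60 0.0304
```

View pics/s4.png

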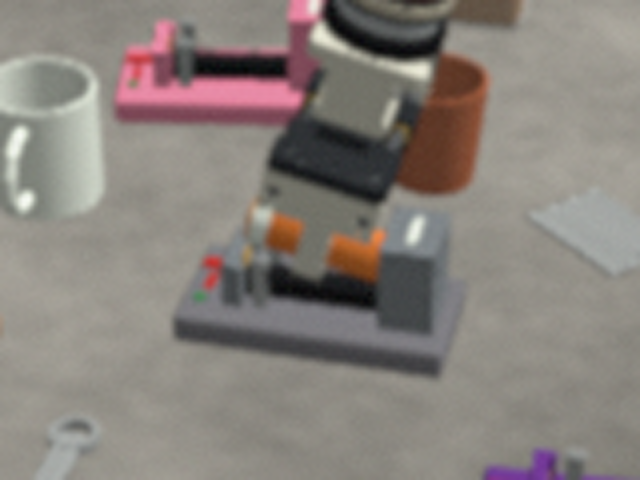

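The side crop shows the flat end under the hood at (385,250) and the nose at (262,220), above the clips and wall. Now I'll tip it down in steps, watching the forces.

```bash
python3 -m crank '{"delta_pos":[[-0.0015,0,-0.0003],[-0.0007,0,0.0015],[-0.0007,0,0.0015],[0,0,0]],"twist":[[0,0,0],[0,-0.03,0],[0,-0.03,0],[0,0,0]],"gripper":[1,1,1,1]}' 60 >/dev/null; python3 -c "
from h import *
rep(4.7)"
python3 -m crank '{"delta_pos":[[-0.0006,0,0.0016],[-0.0006,0,0.0016],[0,0,0]],"twist":[[0,-0.03,0],[0,-0.03,0],[0,0,0]],"gripper":[1,1,1]}' 60 >/dev/null; python3 -c "
from h import *
rep(4.7)"
```

```text
t 20.27 tcp_c [ 5.7  0.1 44.2] tilt 10.32 yaw 0.19 M [-51.2  -0.   51.4] P [47.2  0.3 69.3] F_c [11.   0.8  3. ] grip 60 0.0306
t 20.65 tcp_c [ 5.5  0.3 41.4] tilt 6.98 yaw 0.22 M [-50.9   0.2  51.9] P [48.4  0.6 64.1] F_c [11.2  2.9  5.8] grip 60 0.0305
```

```bash
python3 -m crank '{"delta_pos":[[-0.0005,0,0.0018],[-0.0005,0,0.0018],[0,0,0]],"twist":[[0,-0.03,0],[0,-0.03,0],[0,0,0]],"gripper":[1,1,1]}' 60 >/dev/null; python3 -c "
from h import *
rep(4.7)"
python3 -m crank '{"delta_pos":[[-0.0003,0,0.0018],[-0.0003,0,0.0018],[0,0,0]],"twist":[[0,-0.03,0],[0,-0.03,0],[0,0,0]],"gripper":[1,1,1]}' 60 >/dev/null; python3 -c "
from h import *
rep(4.7)"
```

```text
t 21.02 tcp_c [ 5.5  0.4 38.4] tilt 3.65 yaw 0.24 M [-50.2   0.2  52.2] P [49.6  0.7 58.6] F_c [10.3  1.8  9.3] grip 60 0.0308
t 21.4 tcp_c [ 3.7  0.1 35.4] tilt 0.13 yaw 0.19 M [-51.   -0.   52.6] P [49.   0.3 52.8] F_c [ 7.7  3.3 15.8] grip 60 0.0307
```

```bash
python3 -m crank '{"delta_pos":[[0,0,0.0015],[0,0,0.0015],[0,0,0]],"twist":[[0,-0.015,0],[0,-0.015,0],[0,0,0]],"gripper":[1,1,1]}' 60 >/dev/null; python3 -c "
from h import *
rep(4.7)
f=manip.grab_frame('wrist');cv2.imwrite('pics/w5.png',f['color'][100:480,140:500,::-1])
g=manip.grab_frame('side')
u=proj(g,CP+[0,0,.06]).astype(int);cv2.imwrite('pics/s5.png',cv2.resize(g['color'][u[1]-50:u[1]+45,u[0]-55:u[0]+55,::-1],None,fx=4,fy=4,interpolation=2))
a,b=cv2.imread('pics/w5.png'),cv2.imread('pics/s5.png');cv2.imwrite('pics/c5.png',np.hstack([a,b]))"
```

```text
t 21.77 tcp_c [ 3.1 -0.1 33.5] tilt -1.59 yaw 0.14 M [-51.1  -0.2  52.4] P [48.9  0.  49.6] F_c [ 5.7  5.  22.7] grip 60 0.0305
```

View pics/c5.png

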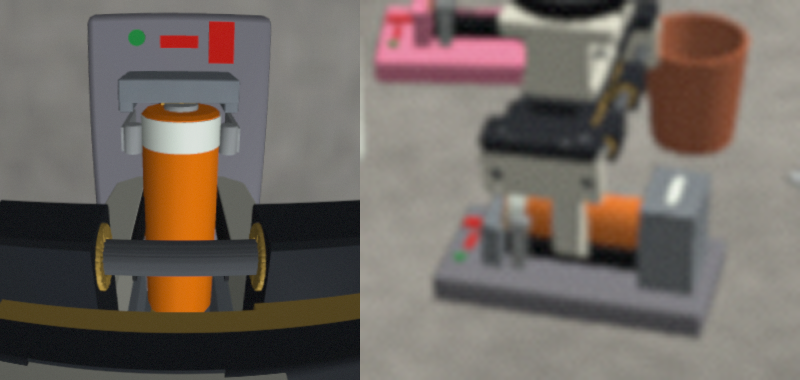

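The picture shows the nose end between the clips (130–232,135) and up against the wall (180,95), with the cell looking level. One more small push, then I'll check.

```bash
python3 -m crank '{"delta_pos":[[0,0,0.0012],[0,0,0],[0,0,0]],"twist":[[0,0,0],[0,0,0],[0,0,0]],"gripper":[1,1,1]}' 60 >/dev/null; python3 -c "
from h import *
rep(4.7)"
```

```text
t 22.25 tcp_c [ 3.1 -0.1 33.5] tilt -1.53 yaw 0.13 M [-51.1  -0.2  52.2] P [48.9  0.  49.6] F_c [ 3.5  5.7 26.8] grip 60 0.0307
```

Position held while the force rose, so this is hard rail contact and the cell is home. I'll unload, release and lift.

```bash
python3 -m crank '{"delta_pos":[[0,0,-0.001],[0,0,-0.001],[0,0,-0.001],[0,0,0],[0,0,0],[0,0,0]],"twist":[[0,0,0],[0,0,0],[0,0,0],[0,0,0],[0,0,0],[0,0,0]],"gripper":[1,1,1,-0.1,-0.1,-0.1]}' 20; python3 -c "
from h import *
rep(4.7)"
python3 -m crank '{"delta_pos":[[0,0,-0.02],[0,0,-0.04],[0,0,-0.04],[-0.04,0,-0.02],[-0.04,0,0],[0,0,0],[0,0,0]],"twist":[[0,0,0],[0,0,0],[0,0,0],[0,0,0],[0,0,0],[0,0,0],[0,0,0]],"gripper":[-0.1,-0.1,-0.1,-0.1,-0.1,-0.1,-0.1]}'
python3 - <<'E'
from h import *
rep()
g=manip.grab_frame('side');u=proj(g,CP+[0,0,.06]).astype(int)
a=cv2.resize(g['color'][u[1]-40:u[1]+40,u[0]-50:u[0]+50,::-1],None,fx=4,fy=4,interpolation=2)
f=manip.grab_frame('wrist');b=f['color'][120:480,140:540,::-1]
cv2.imwrite('pics/c6.png',np.hstack([a,b[:320]]))
for n,z in(('wrist',.051),):
  for d in manip.silhouettes(n,'cell')[:2]:
    print(d['score'],d['bbox'],f['color'][d['mask']].mean(0))
# expected outline of seated cell in both
for X in [(50,0,51),(-42,0,67),(48,0,67),(48,0,35)]:
    W=CP+CR@(np.array(X)/1000);print(X,proj(g,W).round(1),((proj(g,W)-(u-[50,40]))*4).round(),proj(f,W,True).round(1)-[140-400,120])
E
```

```text
time_s: 23.0
tcp_pos: [0.5698, -0.2063, 0.0286]
tool_rot: [-3.14, 0.033, 0.072]
wrist_force: [-0.3, -0.1, 0.2]
opening: 0.0508
grip_force: 0.0
t 23.0 tcp_c [-5.7  0.1 28.6] tilt -2.64 yaw -0.07 M [-59.5   0.2  48.4] P [40.4  0.1 43.8] F_c [-0.3 -0.1  0.2] grip 0 0.0508
time_s: 23.88
tcp_pos: [0.4977, -0.2047, 0.1536]
tool_rot: [-3.141, 0.031, 0.065]
wrist_force: [0.0, 0.4, -0.1]
opening: 0.0509
grip_force: 0.0
t 23.88 tcp_c [-77.8   0.2 153.6] tilt -2.36 yaw 0.02 M [-131.5    0.2  173.1] P [-31.5   0.3 169. ] F_c [-0.   0.4 -0.1] grip 0 0.0509
0.62 [295.2, 58.3, 341.2, 191.2] [180.78482871 106.65856444  36.50570962]
(50, 0, 51) [287.6 207.1] [126. 164.] [581.5 -60.9]
(-42, 0, 67) [322.9 206.6] [268. 162.] [581.5  69.8]
(48, 0, 67) [288.3 201.9] [129. 144.] [581.6 -62.3]
(48, 0, 35) [288.5 212.4] [130. 185.] [581.4 -54.5]
```

View pics/c6.png

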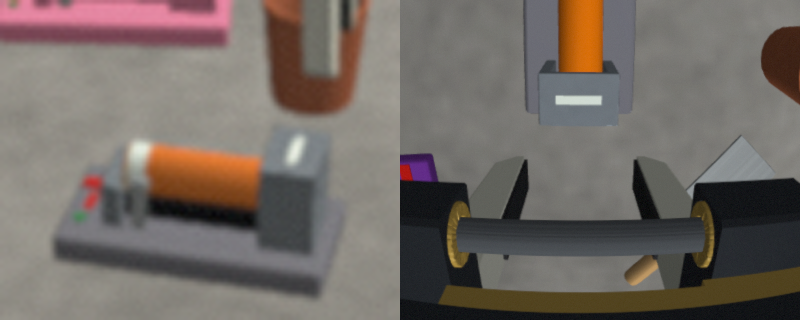

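The side crop shows the cell level: its top edge runs (140,142)–(258,158), parallel to the base edge, with the nose at the wall. There's time, so I'll check the nose-end height with a gentle touch using the closed fingers.

```bash
python3 -m crank '{"delta_pos":[[0.033,0,0],[0.033,0,0],[0.033,0,0],[0,0,0.035],[0,0,0.035],[0,0,0],[0,0,0]],"twist":[[0,0.04,0],[0,0,0],[0,0,0],[0,0,0],[0,0,0],[0,0,0],[0,0,0]],"gripper":[1,1,1,1,1,1,1]}' 20 >/dev/null; python3 -c "
from h import *
rep()"
```

```text
t 24.9 tcp_c [20.9 -0.5 82.2] tilt -0.09 yaw 0.01 M [-33.5  -0.5  99.6] P [66.5 -0.5 99.4] F_c [ 0.1 -1.2 -0.3] grip 0 0.0007
```

```bash
python3 -m crank '{"delta_pos":[[0,0,0.006],[0,0,0.004],[0,0,0.002],[0,0,0]],"twist":[[0,0,0],[0,0,0],[0,0,0],[0,0,0]],"gripper":[1,1,1,1]}' >/dev/null; python3 -c "
from h import *
rep()"
python3 -m crank '{"delta_pos":[[0,0,0.0015],[0,0,0.0015],[0,0,0]],"twist":[[0,0,0],[0,0,0],[0,0,0]],"gripper":[1,1,1]}' >/dev/null; python3 -c "
from h import *
rep()"
```

```text
t 25.4 tcp_c [19.8  0.3 69.1] tilt -0.18 yaw -0.01 M [-34.5   0.3  86.6] P [65.5  0.3 86.3] F_c [-0.  -0.2  0.3] grip 0 0.0009
t 25.77 tcp_c [20.1  0.1 67.2] tilt -0.13 yaw -0.01 M [-34.3   0.1  84.6] P [65.7  0.1 84.4] F_c [-1.1  0.6  4.8] grip 2 0.0004
```

The touch at z ≈ 67 mm matches a cell lying home. I'll lift clear and hand in.

```bash
python3 -m crank '{"delta_pos":[[0,0,-0.02],[0,0,-0.04],[0,0,-0.04],[0,0,0],[0,0,0]],"twist":[[0,0,0],[0,0,0],[0,0,0],[0,0,0],[0,0,0]],"gripper":[1,1,1,1,1]}'; python3 -c "
from cell import manip
print(manip.hand_in())"
```

```text
time_s: 26.4
tcp_pos: [0.5955, -0.2063, 0.1662]
tool_rot: [-3.141, 0.032, 0.005]
wrist_force: [-0.7, 0.1, -0.9]
opening: 0.0002
grip_force: 0.0
the job is handed in; nothing more can be done
None
```

I loaded the orange cell into the grey charger with its nose at the red-marked wall, let go and handed the job in at about 26 s; the hand-in returned no verdict. Before that, the side view showed it level, and a light touch found its top at z ≈ 67 mm, as for a cell lying home.

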